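# Slide the flask tray home on the shaker and lock it with its spring clip

## Robot

A 6-joint arm with a two-finger parallel gripper is mounted at the origin on the work surface. World frame = base frame: x ahead of the robot, y to its left, z up, the work surface at z = 0. Lengths are in m, angles in degrees, forces in N, time in s.
With the tool pointing down it reaches from about 0.3 to 0.875 m from the base axis. Payload 6.4 kg.
Tool frame: the origin (TCP) lies between the finger pads; the fingertips stand 17 mm ahead of it and the grasp point (between the pads) lies 2 mm behind it; z points along the fingers, y is the direction in which the jaws open and shut (so a half turn about z gives the same grasp; the last joint's range is limited). The gripper opens to 85 mm and grips with 20 to 120 N. Pads are 22 mm wide; open, the fingers measure 114 mm over their backs; the gripper's body (76 mm by 85 mm) begins 54 mm behind the grasp point. The pads swing forward as they close: fully open they stand 13 mm farther back than shut.
Start: joints at [-87.393, 10.359, 92.074, -0, 77.567, -11.82], TCP at [0.143, -0.557, 0.226] pointing down, gripper open.
Joint ranges: [-171.53, 171.53], [-51.25, 118.39], [17.06, 147.69], [-65.23, 245.23], [0, 150.52], [-178.68, 178.68]. Speed limits (degrees/s): [147.25, 147.25, 172.46, 180, 180, 180].

## Interface

Orientations are given as a 3x3 rotation matrix whose columns are the frame's x, y, z axes.
In Python, from plant import ctrl, capture, ticket, boxes_of, trace gives the robot as it stands.
- The arm moves only by the tool send_rows, never from a script. Its argument "moves" is a list of rows, each a list of 3 entries, a list of its own where there are three numbers: the opening, from 0 (shut) to 1 (fully open), then the shift along the tool's x, y, z as a fraction of full scale, then the turn, a rotation vector about the tool's x, y, z as a fraction of full scale. A call has 1 to 12 rows; each row is the pose to reach, as a shift and turn from the pose measured when the call began, along the tool's axes at that moment, turning the shorter way round; what a row does not reach only later rows make up. Full scale, the value 1, is 200 mm for a shift and 180 degrees for a turn. A row lasts 1/10 s, in which the tool goes at most 50 mm and 8.59 degrees, less where a joint would pass 70% of its speed; a pose out of reach is approached as far as the arm can. A call with a number of a shift or a turn outside -1 to 1 is refused whole. A call with a gripper value outside its range is refused whole. The fingers move at their own pace and stop on an object; the grip force is fixed at half the most. Time passes only in rows, so rows that repeat a pose let the fingers close. It gives the time, the measured TCP pose, the force and the opening at its end, in the units of the state.
- ctrl.read_state(): the state, without advancing time (a new reading comes with each control period).
- capture(name): name is "scene" or "side" or "wrist"; returns a dict with "frame" (480x640x3 uint8, red, green, blue), "z_map" (480x640 float32, m along the optical axis (not along the pixel's ray), 0 where there is no reading), "K" (3x3 intrinsics, pixels), "view" (4x4, takes a point from world to camera coordinates); the wrist camera has in their place "hand_eye" (4x4, takes a point from camera to tool coordinates, whose origin is the TCP and whose axes are the flange's). Camera axes: x right, y down, z forward; pixel columns grow to the right and rows downward; lengths in m; the calibration is good to about 2 mm. A picture is of the moment at which its call begins: read the wrist's pose just before it.
- ticket.job_done(): hands the job in, once; it reports no verdict.
Trained networks look in a picture, given as the dict that the camera call returned (one of the last four; its "shot" number tells which), for a name from the list of things; names that differ only in an ending like _2 or _b are one class to them, and where a whole thing is asked for, a point or a joint stands for the part that bears it (a point fixed in the world has none). Each returns a list of dicts, best first, with "p" (0 to 1); they miss things now and then, are a little off and sometimes report something else, mostly with a low value. They report only what shows in the picture. A call takes as long as a camera call. They do not tell look-alikes from the thing itself.
- boxes_of(picture, query): "bbox" ([left, top, right, bottom] in pixels, round what is visible of it).
- trace(picture, query): "mask" (480x640 bool, what is visible of it) and "bbox" ([left, top, right, bottom] in pixels, round what is visible of it).
The state is a dict: "t": time; "joint_pos": joint angles; "qvel": joint speeds; "joint_efforts": joint torques, N m; "tcp_pos": TCP position; "tool_rot": TCP orientation; "force": force on the tool from outside, world axes, zero at the start; "moment": the same for the moment, N m; "opening": opening from 0.0 (shut) to 1.0 (fully open).
Only numpy, scipy, OpenCV 4.12 (cv2) and the standard library are available. Lean on these libraries where they do the work, as an engineer would, in place of code of your own. Each camera call takes 0.05 s, during which the arm holds its last target. There are 200 camera calls.

## Task

Slide the flask tray all the way in on the shaker, then push the orange spring clip that lies on the tray sideways, between its two guide lips, onto the neck of the steel lock stud until it snaps fully home under the stud's head. Do not touch the glass flasks clamped on the tray, and leave everything else on the bench where it stands.

Things in the scene. Friction and masses are not known exactly. Their poses are not given: they have to be found in the camera images.
- stud (a point): Upright steel lock stud, fixed to the bench shaker (blue base, cream carriage, 320 x 360 mm). The point: on its axis at the height of the tray's top face, 115 mm above the bench. Above it: neck 24 mm in diameter, 10.5 mm high, then a round head 33 mm in diameter, 11 mm high. Axes (the shaker's): z up, +x the way the clip is pushed on, +y the way the tray slides in.
- guide (a point): Point on the tray that meets the stud when the tray is home; axes as the stud's. Two lips parallel to x, 9 mm high, stand on the tray with inner faces 30 mm either side, from 34 mm before this point (-x) to 30 mm past it; splayed lead-ins reach 53 mm before and 45 mm aside. Before them the tray's top is plain for 140 mm; flask clamps (50 mm high) begin 79 mm away on the -y side.
- tray (a joint): How far the flask tray is drawn out of the shaker, along the shaker's -y (m): 0 is fully home against its stop, 0.075 fully out. It slides with about 3 N of friction and stays where it is left; no spring. The tray is an aluminium plate 300 x 330 mm with rows of steel spring clamps, 1.7 kg in all.
- tray_handle (a point): Middle of the tray's handle: black round bar 12 mm in diameter, 100 mm long, along the shaker's x, at the tray's -y end, its axis 47 mm out from the tray's edge and 4 mm below the tray's top; free space under it and 41 mm between bar and tray. Moves with the tray; axes as the stud's. The nearest flasks stand 65 mm from the bar, near the tray's corners.
- clip_bore (a point): Orange spring clip, loose, 84 g, flat on the tray. The point: axis of its round bore, half-way up its 8 mm. Its x axis points out of the open mouth. Two sprung arms reach 22 mm in front, 45 mm wide over all; the mouth is 20 mm wide and springs open over the 24 mm neck. They touch the neck 17 mm before home and snap behind it at 6 to 10 N of push. Home: this point on the stud's axis.
- clip_tail (a point): Middle of the clip's tail, 40 mm behind the bore, half-way up its 8 mm; axes as the bore's. The tail is a plate 44 mm wide (along y), 30 to 50 mm behind the bore, with an upturned push tab along its rear edge: 44 mm wide, 18 mm high, 6 mm thick, rear face 51 mm behind the bore. It can be gripped across the 44 mm; the shoulder before it (21 to 31 mm behind the bore) is 50 mm wide.
- flasks: Five stoppered conical glass flasks in spring clamps on the tray (fixed to it, moving with it), 52 mm in diameter, 108 mm high. Origin: the shaker's centre at bench height, shifted with the tray; axes as the stud's. Flasks stand on the tray at (x, y) mm: (-105, -120), (105, -120), (-105, -55), (105, -55), (-35, 10). The guide point is at (50, 120).
- amber_bottle: Amber glass bottle, 66 mm in diameter, 125 mm high, standing on the bench; origin at the centre of its underside. Leave it alone.
- vol_flask: Blue stoppered volumetric flask, 66 mm in diameter, 146 mm high, on the bench; origin at the centre of its underside. Leave it alone.
- white_jar: White jar with a red cap, 60 mm in diameter, 75 mm high, on the bench; origin at the centre of its underside. Leave it alone.
- beaker: Glass beaker, 70 mm in diameter, 90 mm high, on the bench; origin at the centre of its underside. Leave it alone.
- wash_bottle: White wash bottle with a red spout, 58 mm in diameter, 158 mm high, on the bench; origin at the centre of its underside. Leave it alone.
- tip_tray: Yellow open tray, 75 x 110 x 45 mm, on the bench; origin at the centre of its underside. Leave it alone.
- spatula: Flat-bladed spatula with a wooden handle, 170 mm long, lying on the bench. Leave it alone.
Mind the look-alikes: they are no part of the job. Of the things that look like the part that bears clip_bore, the middle-sized one is meant.

How it is judged:
By the outcome, as a careful person would: the job done as asked, in the order asked, and still so for the second after the job is handed in, with the robot touching nothing.
It also fails if it takes over 58 s, if anything falls off the work surface, if the arm or the gripper's body presses on something with over 40 N, if the wrist force passes 120 N, or if a joint passes its speed limit or range.

## Working session

There is one attempt and no reset: what is moved stays moved. The work goes in short steps, Python scripts to look and compute and a tool call to move; the robot and the scene stay as the last step left them, time stands still between calls to the robot, and variables do not carry over. Pictures are saved under pics/ and viewed, about 8 in all and at most 12, crops included, and the job is handed in when it is done.

Besides the shell and the picture viewer there is one more tool, called after "Call:" in YAML: its name, and indented under it one key for each argument. send_rows: Moves the arm, as the interface text tells. Shift numbers are shares of 200 mm and turn numbers shares of 180 degrees, none past 1 either way. Its arguments: {"type":"object","properties":{"moves":{"type":"array","items":{"type":"array"}}},"required":["moves"]}

```bash
ls; mkdir -p pics; cat > h.py <<'E'
import numpy as np, cv2, json
from plant import ctrl, capture, ticket, boxes_of, trace
def save(c,n,box=None,s=1):
    im=c['frame'][:,:,::-1]
    if box: l,t,r,b=box; im=im[t:b,l:r]
    cv2.imwrite('pics/'+n,cv2.resize(im,None,fx=s,fy=s,interpolation=cv2.INTER_CUBIC))
def c2w(c,st=None):
    if 'view' in c: return np.linalg.inv(c['view'])
    T=np.eye(4);T[:3,:3]=st['tool_rot'];T[:3,3]=st['tcp_pos'];return T@c['hand_eye']
def cloud(c,st=None):
    z=c['z_map'];v,u=np.mgrid[:480,:640];K=c['K']
    P=np.stack([(u-K[0,2])*z/K[0,0],(v-K[1,2])*z/K[1,1],z],-1)
    T=c2w(c,st);W=P@T[:3,:3].T+T[:3,3];W[z==0]=np.nan;return W
def proj(c,p,st=None):
    T=np.linalg.inv(c2w(c,st));q=T[:3,:3]@np.array(p)+T[:3,3];q=c['K']@q;return q[:2]/q[2]
E
python3 - <<'E'
from h import *
a=capture('scene');b=capture('side')
im=np.hstack([a['frame'],b['frame']])
save(a,'s1.png');save(b,'d1.png')
print(ctrl.read_state()['tool_rot'])
for n,c in(('scene',a),('side',b)):
    W=cloud(c)
    for q in['clip_bore','tray','tray_handle','flasks','stud','guide','clip_tail']:
        try:
            for d in trace(c,q)[:6]:
                m=d['mask'];print(n,q,round(d['p'],2),np.round(d['bbox']),np.round(np.nanmedian(W[m],0),3))
        except Exception as e: print(n,q,e)
E
```

```text
pics
[[ 9.68469955e-01  2.49130370e-01 -6.34620452e-05]
 [ 2.49130171e-01 -9.68468787e-01  1.53814875e-03]
 [ 3.21738558e-04 -1.50546116e-03 -9.99998815e-01]]
scene clip_bore 0.66 [347. 320. 380. 362.] [0.837 0.063 0.012]
scene clip_bore 0.52 [357. 196. 381. 220.] [0.496 0.091 0.124]
scene tray 0.97 [242. 167. 399. 273.] [ 0.586 -0.042  0.118]
scene tray_handle 0.79 [238. 167. 400. 274.] [ 0.587 -0.041  0.118]
scene flasks 0.91 [269. 163. 336. 263.] [ 0.545 -0.083  0.164]
scene stud 0.94 [238. 167. 432. 301.] [0.635 0.008 0.115]
scene guide 0.66 [236. 169. 398. 273.] [ 0.586 -0.041  0.118]
scene clip_tail 0.77 [360. 196. 381. 222.] [0.491 0.087 0.124]
scene clip_tail 0.72 [346. 322. 378. 362.] [0.836 0.063 0.012]
side clip_bore 0.85 [422. 329. 448. 348.] [0.316 0.15  0.006]
side clip_bore 0.85 [175. 270. 225. 295.] [0.838 0.074 0.012]
side clip_bore 0.67 [331. 253. 368. 276.] [0.495 0.096 0.123]
side tray 0.62 [246. 160. 401. 290.] [0.559 0.002 0.117]
side tray 0.34 [246. 376. 283. 445.] [0.585 0.441 0.053]
side tray_handle 0.77 [247. 159. 400. 286.] [0.56  0.002 0.117]
side flasks 0.62 [277. 159. 388. 242.] [ 0.524 -0.06   0.173]
side stud 0.81 [238. 158. 411. 355.] [0.553 0.108 0.114]
side stud 0.43 [429. 206. 482. 252.] [ 0.283 -0.234  0.004]
side guide 0.72 [246. 159. 398. 288.] [0.561 0.002 0.117]
side clip_tail 0.69 [313. 404. 348. 460.] [0.472 0.442 0.058]
side clip_tail 0.68 [420. 331. 445. 345.] [0.315 0.151 0.006]
side clip_tail 0.66 [174. 263. 226. 289.] [0.838 0.074 0.012]
side clip_tail 0.61 [186. 342. 232. 409.] [0.697 0.384 0.074]
side clip_tail 0.59 [329. 254. 366. 278.] [0.496 0.096 0.123]
```

View pics/s1.png

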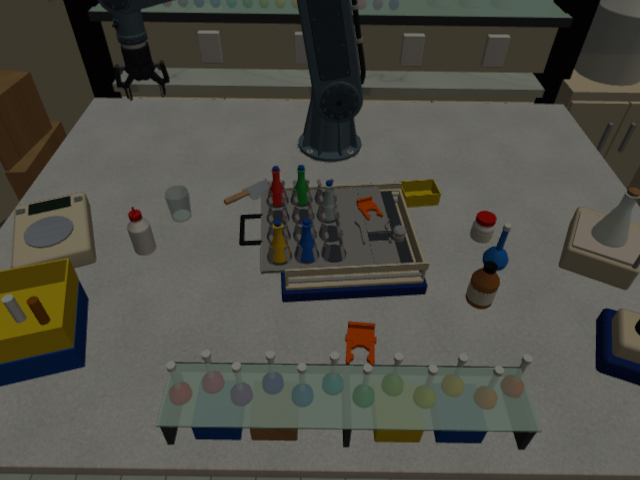

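View pics/d1.png

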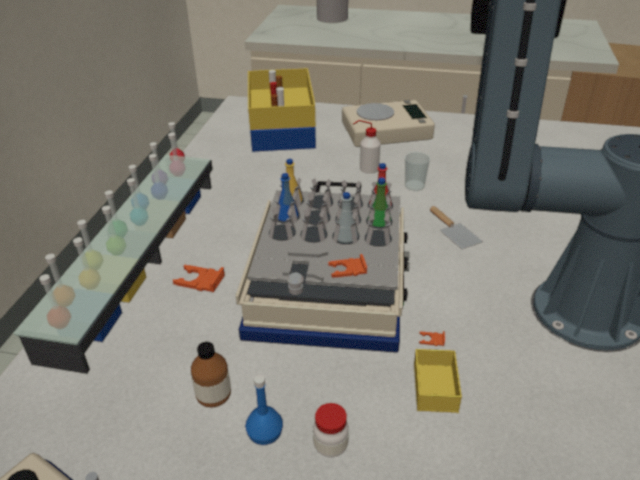

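The scene shows three orange clips. The largest lies on the bench at scene (361,342). The smallest is on the bench at side (432,338). The middle-sized one lies flat on the tray at scene (370,208), side (348,266), and it fits the description. The handle is at scene (248,230) and the stud at scene (398,233).

```bash
python3 - <<'E'
from h import *
a=capture('scene');b=capture('side')
im=np.zeros((560,800,3),np.uint8)
A=a['frame'][150:310,220:450,::-1];B=b['frame'][225:305,235:415,::-1]
im=cv2.resize(A,None,fx=3.4,fy=3.4,interpolation=3);cv2.imwrite('pics/s2.png',im)
for n,c in(('scene',a),('side',b)):
    W=cloud(c);f=c['frame'].astype(int)
    reg=(W[...,0]>.35)&(W[...,0]<.8)&(W[...,1]>-.35)&(W[...,1]<.3)
    # handle: dark, z .09-.12, y<-.15
    dark=f.max(-1)<50
    m=reg&dark&(W[...,2]>.09)&(W[...,2]<.125)&(W[...,1]<-.1)
    P=W[m]; print(n,'handle',m.sum(),np.round(np.percentile(P,[2,50,98],axis=0),3).tolist() if len(P) else '')
    m=reg&(W[...,2]>.131)&(W[...,2]<.142)&(W[...,1]>.09)
    print(n,'studtop',m.sum(),np.round(np.percentile(W[m],[2,50,98],axis=0),4).tolist() if m.sum() else '')
    m=reg&(f[...,0]>150)&(f[...,1]<120)&(f[...,2]<80)&(W[...,2]>.1)&(W[...,2]<.15)&(W[...,1]>0)
    P=W[m];print(n,'clip',m.sum(),np.round(np.percentile(P,[2,50,98],axis=0),4).tolist())
    m=reg&(W[...,2]>.108)&(W[...,2]<.122)
    print(n,'rect',cv2.minAreaRect((W[m][:,:2]*1000).astype(np.float32)))
    m=reg&(W[...,2]>.02)&(W[...,2]<.09)
w=capture('wrist');print(np.round(w['hand_eye'],3).tolist(),np.round(w['K'],1).tolist())
E
```

```text
scene handle 638 [[0.464, -0.236, 0.111], [0.566, -0.16, 0.117], [0.724, -0.102, 0.123]]
scene studtop 106 [[0.4675, 0.0933, 0.1313], [0.5974, 0.1623, 0.1356], [0.6106, 0.1789, 0.1394]]Traceback (most recent call last):
  File "<stdin>", line 16, in <module>
    return _quantile_unchecked(
        a, q, axis, out, overwrite_input, method, keepdims, weights)
    return _ureduce(a,
                    func=_quantile_ureduce_func,
    ...<5 lines>...
                    overwrite_input=overwrite_input,
                    method=method)
    r = func(a, **kwargs)
    result = _quantile(arr,
                       quantiles=q,
    ...<2 lines>...
                       out=out,
                       weights=wgt)
    slices_having_nans = np.isnan(arr[-1, ...])
                                  ~~~^^^^^^^^^
IndexError: index -1 is out of bounds for axis 0 with size 0
```

View pics/s2.png

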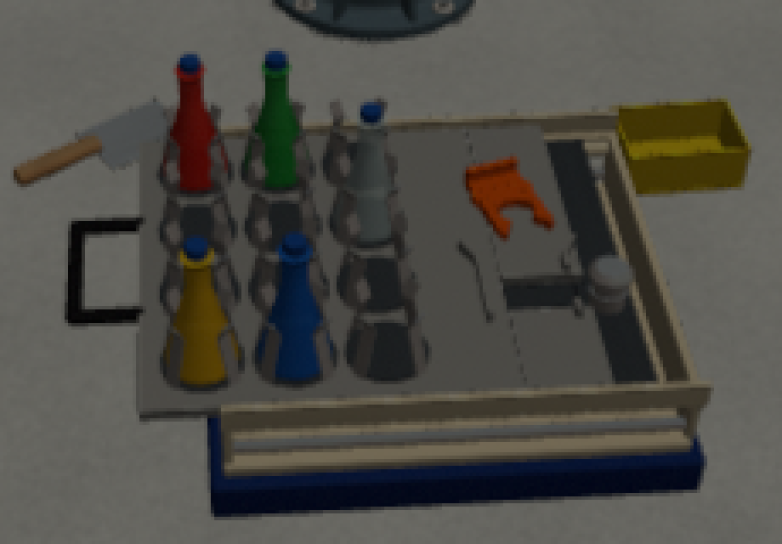

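The enlarged crop confirms it: the middle-sized clip lies flat on the tray, with its tab toward the robot and its mouth toward +x. The guide slot ends at the stud (605,280), and the tray is drawn out to the left.

```bash
python3 - <<'E'
from h import *
a=capture('scene');b=capture('side')
for n,c in(('scene',a),('side',b)):
    W=cloud(c);f=c['frame'].astype(int)
    reg=(W[...,0]>.35)&(W[...,0]<.8)&(W[...,1]>-.35)&(W[...,1]<.3)
    m=reg&(f.max(-1)<50)&(W[...,2]>.09)&(W[...,2]<.135)&(W[...,1]<-.195)
    P=W[m]; print(n,'handle',m.sum(),np.round(np.percentile(P,[2,50,98],axis=0),3).tolist() if len(P) else '')
    m=reg&(W[...,2]>.131)&(W[...,2]<.142)&(W[...,1]>.13)&(W[...,0]>.55)
    if m.sum(): print(n,'studtop',m.sum(),np.round(np.percentile(W[m],[2,50,98],axis=0),4).tolist())
    m=reg&(f[...,0]>2*f[...,1])&(f[...,0]>90)&(W[...,2]>.1)&(W[...,2]<.15)&(W[...,1]>.03)
    P=W[m];print(n,'clip',m.sum(),np.round(np.percentile(P,[2,50,98],axis=0),4).tolist() if len(P) else '',cv2.minAreaRect((P[:,:2]*1000).astype(np.float32)))
    m=reg&(W[...,2]>.108)&(W[...,2]<.122)&(W[...,1]>-.19)
    print(n,'rect',cv2.minAreaRect((W[m][:,:2]*1000).astype(np.float32)))
w=capture('wrist');print(np.round(w['hand_eye'],3).tolist(),np.round(w['K'],1).tolist(), ctrl.read_state()['t'])
E
```

```text
scene handle 218 [[0.528, -0.237, 0.11], [0.581, -0.226, 0.117], [0.635, -0.197, 0.12]]
scene studtop 95 [[0.584, 0.1502, 0.1313], [0.5993, 0.1641, 0.1356], [0.6125, 0.1786, 0.1405]]
scene clip 207 [[0.4635, 0.0703, 0.1196], [0.4925, 0.0919, 0.1239], [0.5367, 0.1235, 0.1348]] ((491.6846008300781, 93.54943084716797), (95.46224975585938, 48.32158660888672), 15.20716667175293)
scene rect ((559.1077270507812, 7.470947265625), (325.1109619140625, 406.3095397949219), 5.233251094818115)
side handle 58 [[0.542, -0.233, 0.11], [0.594, -0.226, 0.116], [0.63, -0.199, 0.12]]
side studtop 148 [[0.5812, 0.1541, 0.1314], [0.5952, 0.1695, 0.1361], [0.6089, 0.1809, 0.1391]]
side clip 356 [[0.4675, 0.0741, 0.1191], [0.4928, 0.0961, 0.1236], [0.5345, 0.1262, 0.1336]] ((503.129150390625, 99.04009246826172), (67.08250427246094, 48.89906692504883), 21.552988052368164)
side rect ((556.512451171875, 9.718597412109375), (327.53668212890625, 407.7237243652344), 5.18204927444458)
[[0.0, -0.96, -0.281, 0.072], [1.0, 0.0, -0.001, 0.0], [0.001, -0.281, 0.96, -0.147], [0.0, 0.0, 0.0, 1.0]] [[419.6, 0.0, 308.5], [0.0, 419.6, 242.8], [0.0, 0.0, 1.0]] 1.05
```

```bash
cat >> h.py <<'E'
from scipy.spatial.transform import Rotation as Ro
YAW=np.radians(5.2); RS=Ro.from_euler('z',YAW).as_matrix(); STUD=np.array([.597,.167,.115])
CEN=STUD-RS@[.05,.12,.115]
def rows(targets,yaw_extra=0):
    """targets: shaker-frame (origin at CEN) positions in mm, tool down, tool x along shaker x (+yaw_extra deg)"""
    st=ctrl.read_state();R=np.array(st['tool_rot']);p=np.array(st['tcp_pos'])
    G=RS@Ro.from_euler('z',yaw_extra,degrees=True).as_matrix()@np.diag([1,-1,-1.])
    rv=Ro.from_matrix(R.T@G).as_rotvec()/np.pi
    print('t',st['t'],'tcp shaker mm',np.round(1e3*RS.T@(p-CEN),1),'F',np.round(st['force'],1),'open',st['opening'])
    for t in targets:
        print(t,np.round(R.T@(CEN+RS@(np.array(t)/1e3)-p)/.2,4).tolist(),np.round(rv,4).tolist())
E
python3 - <<'E'
from h import *
rows([(0,0,0)]) 
p=np.array(ctrl.read_state()['tcp_pos']);q=1e3*RS.T@(p-CEN)
rows([(q[0],q[1],330),(0,-335,330),(0,-335,113)])
c=capture('scene');W=cloud(c)
for n in['beaker','wash_bottle']:
  for d in trace(c,n)[:2]: print(n,d['p'],np.round(RS.T@(np.nanmedian(W[d['mask']],0)-CEN),3))
E
```

```text
t 1.05 tcp shaker mm [-467.5 -559.8  226.2] F [-0.8  0.6 -0.1] open 1.000283106475847
(0, 0, 0) [2.7558, -2.3879, 1.131] [-0.0, -0.0, 0.0513]
t 1.05 tcp shaker mm [-467.5 -559.8  226.2] F [-0.8  0.6 -0.1] open 1.000283106475847
(np.float64(-467.4673152667036), np.float64(-559.7684684345063), 330) [0.0, -0.0, -0.519] [-0.0, -0.0, 0.0513]
(0, -335, 330) [2.4873, -0.7345, -0.519] [-0.0, -0.0, 0.0513]
(0, -335, 113) [2.4873, -0.7345, 0.566] [-0.0, -0.0, 0.0513]
beaker 0.96 [-0.18  -0.466  0.064]
wash_bottle 0.73 [-0.049 -0.542  0.073]
wash_bottle 0.24 [0.195 0.296 0.074]
```

Call:
send_rows:
  moves:
    - [0, [0, 0, -0.52], [0, 0, 0.0513]]
    - [0, [0.2, -0.06, -0.52], [0, 0, 0.0513]]
    - [0, [0.45, -0.13, -0.52], [0, 0, 0.0513]]
    - [0, [0.7, -0.2, -0.52], [0, 0, 0.0513]]
    - [0, [0.95, -0.28, -0.52], [0, 0, 0.0513]]
    - [0, [0.95, -0.28, -0.52], [0, 0, 0.0513]]

```text
t: 1.8
tcp_pos: [0.3166, -0.4529, 0.3309]
tool_rot: [[0.996, 0.094, 0.002], [0.094, -0.996, -0.0], [0.002, 0.0, -1.0]]
force: [0.0, -0.4, -0.3]
opening: 0.001
```

```bash
python3 -c "
from h import *
rows([(0,-335,330),(0,-335,200),(0,-335,113)])"
```

```text
t 1.8 tcp shaker mm [-285.5 -471.9  330.9] F [ 0.  -0.4 -0.3] open 0.0005462570035327853
(0, -335, 330) [1.4296, -0.6797, 0.0063] [0.0001, -0.0005, 0.0011]
(0, -335, 200) [1.4286, -0.6799, 0.6563] [0.0001, -0.0005, 0.0011]
(0, -335, 113) [1.428, -0.6801, 1.0913] [0.0001, -0.0005, 0.0011]
```

Call:
send_rows:
  moves:
    - [0, [0.25, -0.12, 0], [0, 0, 0]]
    - [0, [0.5, -0.24, 0], [0, 0, 0]]
    - [0, [0.75, -0.36, 0], [0, 0, 0]]
    - [0, [1.0, -0.48, 0], [0, 0, 0]]
    - [0, [1.0, -0.58, 0.1], [0, 0, 0]]
    - [0, [1.0, -0.68, 0.3], [0, 0, 0]]
    - [0, [1.0, -0.68, 0.4], [0, 0, 0]]

```text
t: 2.5
tcp_pos: [0.5029, -0.2946, 0.2478]
tool_rot: [[0.995, 0.098, -0.001], [0.098, -0.995, 0.003], [-0.001, -0.003, -1.0]]
force: [-0.4, 0.7, -0.0]
opening: -0.002
```

```bash
python3 -c "
from h import *
st=ctrl.read_state();w=capture('wrist');save(w,'w1.png')
rows([(0,-335,200),(0,-335,113)])"
```

```text
t 2.55 tcp shaker mm [ -87.  -331.5  244.9] F [-0.6  0.5 -3. ] open -8.105247116318993e-05
(0, -335, 200) [0.4359, 0.0215, 0.2226] [-0.0019, 0.0013, 0.0019]
(0, -335, 113) [0.4377, 0.0241, 0.6576] [-0.0019, 0.0013, 0.0019]
```

View pics/w1.png

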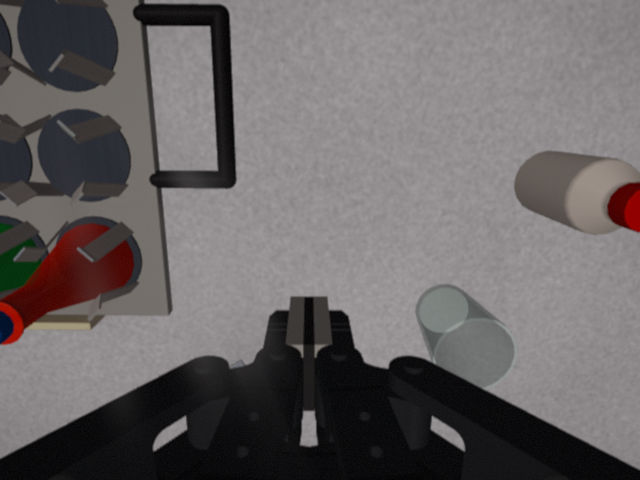

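The wrist view shows the bar at about (225,10) to (228,182), clear on its outer (right) side. The beaker (465,335) and wash bottle (580,195) are well away.

Call:
send_rows:
  moves:
    - [0, [0.22, 0.01, 0.05], [0, 0, 0]]
    - [0, [0.44, 0.02, 0.2], [0, 0, 0.001]]
    - [0, [0.44, 0.02, 0.42], [0, 0, 0.001]]
    - [0, [0.44, 0.02, 0.62], [0, 0, 0.001]]
    - [0, [0.44, 0.02, 0.66], [0, 0, 0.001]]
    - [0, [0.44, 0.02, 0.66], [0, 0, 0.001]]

```text
t: 3.15
tcp_pos: [0.5881, -0.2897, 0.1117]
tool_rot: [[0.996, 0.093, -0.007], [0.093, -0.996, 0.007], [-0.006, -0.008, -1.0]]
force: [0.1, -0.1, 0.8]
opening: -0.0
```

```bash
python3 -c "
from h import *
st=ctrl.read_state();w=capture('scene');W=cloud(w)
f=w['frame'];S=(W-CEN)@RS
m=(f.max(-1)<50)&(S[...,2]>.09)&(S[...,2]<.125)&(S[...,1]<-.26)&(S[...,1]>-.3)&(abs(S[...,0])<.04)
print(np.nanpercentile(S[m],[5,50,95],axis=0).round(3),m.sum())
rows([(0,-300,113),(0,-212-20.5,113)])"
```

```text
[[-0.037 -0.279  0.114]
 [ 0.002 -0.274  0.117]
 [ 0.038 -0.27   0.12 ]] 91
t 3.2 tcp shaker mm [   0.9 -335.1  114.1] F [ 1.2 -0.9 -0.1] open -0.00042049686729068715
(0, -300, 113) [-0.0041, -0.1755, 0.0063] [-0.0016, 0.001, 0.0007]
(0, -232.5, 113) [-0.0033, -0.513, 0.008] [-0.0016, 0.001, 0.0007]
```

Call:
send_rows:
  moves:
    - [0, [0, -0.1, 0.005], [0, 0, 0]]
    - [0, [0, -0.16, 0.005], [0, 0, 0]]
    - [0, [0, -0.19, 0.005], [0, 0, 0]]
    - [0, [0, -0.21, 0.005], [0, 0, 0]]
    - [0, [0, -0.225, 0.005], [0, 0, 0]]
    - [0, [0, -0.24, 0.005], [0, 0, 0]]
    - [0, [0, -0.26, 0.005], [0, 0, 0]]
    - [0, [0, -0.28, 0.005], [0, 0, 0]]
    - [0, [0, -0.3, 0.005], [0, 0, 0]]

```text
t: 4.1
tcp_pos: [0.5836, -0.2308, 0.1132]
tool_rot: [[0.996, 0.093, -0.004], [0.093, -0.996, 0.005], [-0.003, -0.005, -1.0]]
force: [-0.5, 0.5, -0.5]
opening: 0.006
```

```bash
python3 -c "
from h import *
rows([(0,-212-20.5,113)])"
```

```text
t 4.1 tcp shaker mm [   0.6 -274.9  113.2] F [-0.5  0.5 -0.5] open 0.005773962590823588
(0, -232.5, 113) [-0.0028, -0.212, 0.0021] [-0.0017, 0.0011, 0.0007]
```

```bash
python3 -c "
from h import *
w=capture('scene');d=capture('side')
cv2.imwrite('pics/p1.png',np.vstack([cv2.resize(w['frame'][150:310,220:450,::-1],(575,400)),cv2.resize(d['frame'][150:300,300:460,::-1],(213,200))[:, :213] if 0 else np.zeros((1,575,3),np.uint8)]))
W=cloud(w);S=(W-CEN)@RS
m=(w['frame'].max(-1)<50)&(S[...,2]>.09)&(S[...,2]<.125)&(S[...,1]<-.2)&(S[...,1]>-.3)&(abs(S[...,0])<.06)
print(np.nanpercentile(S[m],[5,50,95],axis=0).round(3),m.sum());print(ctrl.read_state()['force'])"
```

```text
[[-0.054 -0.278  0.112]
 [ 0.036 -0.247  0.117]
 [ 0.053 -0.206  0.121]] 204
[ 0.00618501  0.24427246 -1.70017657]
```

View pics/p1.png

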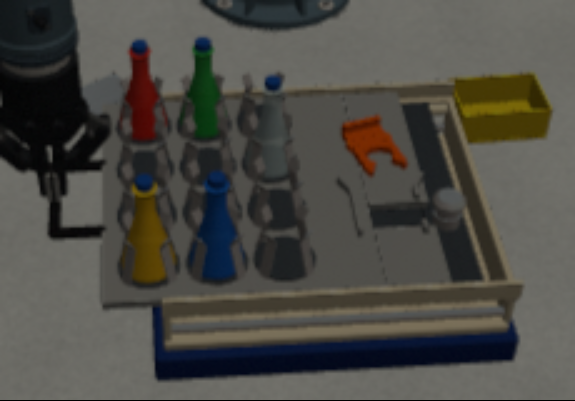

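```bash
python3 -c "
from h import *
w=capture('wrist');d=capture('side')
cv2.imwrite('pics/p2.png',np.hstack([cv2.resize(w['frame'][:,:,::-1],(480,360)),cv2.resize(d['frame'][150:240,290:370,::-1],(320,360),interpolation=3)]))
rows([])"
```

```text
t 4.3 tcp shaker mm [   0.8 -275.   113.3] F [0.7 0.2 1.1] open -0.003264489630554797
```

View pics/p2.png

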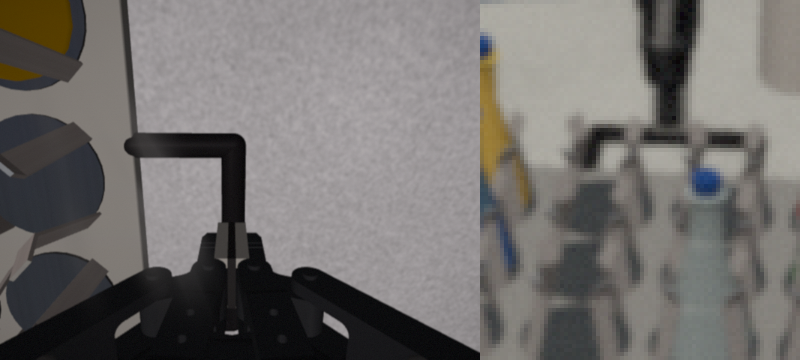

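```bash
python3 -c "
from h import *
st=ctrl.read_state();w=capture('wrist');W=cloud(w,st);S=(W-CEN)@RS*1e3
for v in range(190,420,15): print(v,[S[v,u].round(0).tolist() for u in (298,309,320)])
for u in range(280,345,6): print(u,S[250,u].round(0).tolist(),S[310,u].round(0).tolist())
"
```

```text
190 [[50.0, -271.0, 117.0], [49.0, -275.0, 117.0], [49.0, -279.0, 114.0]]
205 [[44.0, -271.0, 116.0], [44.0, -275.0, 117.0], [44.0, -279.0, 116.0]]
220 [[39.0, -271.0, 115.0], [39.0, -275.0, 117.0], [39.0, -279.0, 115.0]]
235 [[33.0, -271.0, 115.0], [33.0, -275.0, 115.0], [33.0, -279.0, 114.0]]
250 [[27.0, -271.0, 116.0], [28.0, -275.0, 116.0], [27.0, -279.0, 115.0]]
265 [[22.0, -271.0, 115.0], [22.0, -275.0, 117.0], [22.0, -279.0, 115.0]]
280 [[15.0, -271.0, 114.0], [16.0, -275.0, 117.0], [15.0, -279.0, 114.0]]
295 [[9.0, -271.0, 114.0], [10.0, -275.0, 116.0], [9.0, -279.0, 115.0]]
310 [[12.0, -271.0, 133.0], [12.0, -275.0, 133.0], [12.0, -279.0, 133.0]]
325 [[12.0, -272.0, 143.0], [12.0, -275.0, 143.0], [13.0, -279.0, 145.0]]
340 [[12.0, -272.0, 153.0], [12.0, -275.0, 153.0], [13.0, -278.0, 154.0]]
355 [[13.0, -272.0, 162.0], [9.0, -275.0, 155.0], [13.0, -278.0, 162.0]]
370 [[13.0, -273.0, 170.0], [4.0, -275.0, 155.0], [14.0, -278.0, 170.0]]
385 [[9.0, -273.0, 170.0], [-1.0, -275.0, 156.0], [11.0, -278.0, 173.0]]
400 [[2.0, -272.0, 166.0], [-6.0, -275.0, 156.0], [1.0, -278.0, 165.0]]
415 [[-3.0, -272.0, 166.0], [-43.0, -275.0, 117.0], [-3.0, -278.0, 166.0]]
280 [-10.0, -255.0, -2.0] [9.0, -265.0, 127.0]
286 [-9.0, -260.0, -0.0] [8.0, -267.0, 125.0]
292 [-9.0, -263.0, 1.0] [13.0, -270.0, 134.0]
298 [27.0, -271.0, 116.0] [12.0, -271.0, 133.0]
304 [28.0, -273.0, 116.0] [12.0, -273.0, 133.0]
310 [28.0, -275.0, 117.0] [12.0, -275.0, 133.0]
316 [27.0, -277.0, 115.0] [12.0, -277.0, 133.0]
322 [27.0, -280.0, 114.0] [12.0, -279.0, 133.0]
328 [-10.0, -287.0, -2.0] [12.0, -281.0, 134.0]
334 [-9.0, -291.0, -1.0] [8.0, -284.0, 125.0]
340 [-9.0, -295.0, -1.0] [9.0, -286.0, 126.0]
```

The fingers passed just above the bar at about (232,222) in the wrist view. The visible tips end above z≈118 mm, which is higher than the stated geometry implies. I'll back off, go 28 mm lower and push again.

Call:
send_rows:
  moves:
    - [0, [0, 0.1, -0.02], [0, 0, 0]]
    - [0, [0, 0.19, -0.02], [0, 0, 0]]
    - [0, [0, 0.19, 0.1], [0, 0, 0]]
    - [0, [0, 0.19, 0.14], [0, 0, 0]]
    - [0, [0, 0.19, 0.14], [0, 0, 0]]

```text
t: 4.85
tcp_pos: [0.5858, -0.269, 0.0831]
tool_rot: [[0.996, 0.092, -0.007], [0.092, -0.996, 0.007], [-0.006, -0.007, -1.0]]
force: [0.3, 0.1, 0.0]
opening: -0.003
```

```bash
python3 -c "
from h import *
rows([(0,-287,85),(0,-212-14,85)])
b=capture('side');st=ctrl.read_state()
p=np.array(st['tcp_pos'])
w=capture('wrist');W=cloud(w,st)
T=np.array(st['tool_rot']).T;L=(W-p)@T.T*1e3
for v in range(286,312,3): print(v,L[v,303].round(0).tolist(),L[v,309].round(0).tolist())
print([proj(b,p+np.array([0,0,k/1e3])).round(1).tolist() for k in(20,0,-17)])
cv2.imwrite('pics/p3.png',np.hstack([cv2.resize(b['frame'][150:240,290:370,::-1],(400,450),interpolation=3),cv2.resize(w['frame'][200:400,220:400,::-1],(400,450))]))
"
```

```text
t 4.85 tcp shaker mm [  -0.7 -313.2   83.1] F [0.3 0.1 0. ] open -0.0030552556169203353
(0, -287, 85) [0.0034, -0.1308, -0.0083] [-0.0024, 0.002, 0.0004]
(0, -226, 85) [0.0038, -0.4358, -0.006] [-0.0024, 0.002, 0.0004]
286 [-23.0, -4.0, 86.0] [-23.0, 0.0, 86.0]
289 [-25.0, -4.0, 84.0] [-24.0, 0.0, 84.0]
292 [-27.0, -4.0, 86.0] [-27.0, 0.0, 85.0]
295 [-29.0, -4.0, 85.0] [-29.0, 0.0, 85.0]
298 [12.0, -2.0, -11.0] [11.0, -0.0, -10.0]
301 [12.0, -2.0, -14.0] [11.0, -0.0, -13.0]
304 [11.0, -2.0, -15.0] [12.0, -0.0, -16.0]
307 [12.0, -2.0, -18.0] [12.0, -0.0, -19.0]
310 [11.0, -2.0, -20.0] [11.0, -0.0, -20.0]
[[339.1, 178.6], [339.0, 185.4], [339.0, 191.0]]
```

View pics/p3.png

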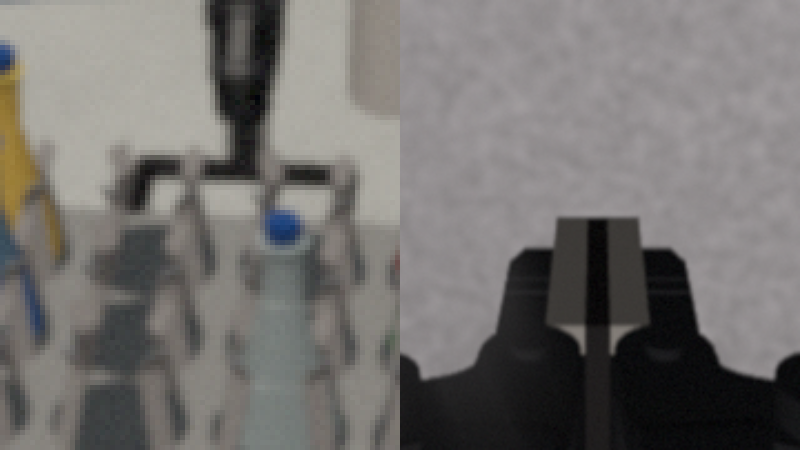

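Both views show the fingertips ending about 9 mm behind the reported TCP rather than 17 mm ahead of it. They are now at about z=92 mm, below the bar, so I'll push.

Call:
send_rows:
  moves:
    - [0, [0, -0.06, 0], [0, 0, 0]]
    - [0, [0, -0.1, 0], [0, 0, 0]]
    - [0, [0, -0.12, 0], [0, 0, 0]]
    - [0, [0, -0.14, 0], [0, 0, 0]]
    - [0, [0, -0.16, 0], [0, 0, 0]]
    - [0, [0, -0.18, 0], [0, 0, 0]]

```text
t: 5.55
tcp_pos: [0.5844, -0.2334, 0.0862]
tool_rot: [[0.996, 0.093, -0.003], [0.093, -0.996, 0.004], [-0.002, -0.004, -1.0]]
force: [1.6, -2.0, 3.0]
opening: -0.003
```

```bash
python3 -c "
from h import *
rows([(0,-212-14,85)])
w=capture('scene');W=cloud(w);S=(W-CEN)@RS
m=(w['frame'].max(-1)<50)&(S[...,2]>.09)&(S[...,2]<.125)&(S[...,1]<-.2)&(S[...,1]>-.3)&(S[...,0]<.05)&(S[...,0]>.03)
print(np.nanpercentile(S[m],[5,50,95],axis=0).round(3),m.sum())"
```

```text
t 5.55 tcp shaker mm [   1.2 -277.6   86.2] F [ 1.6 -2.   3. ] open -0.0025074389991255686
(0, -226, 85) [-0.0052, -0.2582, 0.0069] [-0.0013, 0.0007, 0.0006]
[[ 0.033 -0.263  0.112]
 [ 0.046 -0.243  0.117]
 [ 0.05  -0.213  0.119]] 62
```

Call:
send_rows:
  moves:
    - [0, [0, -0.02, 0], [0, 0, 0]]
    - [0, [0, -0.04, 0], [0, 0, 0]]
    - [0, [0, -0.06, 0], [0, 0, 0]]
    - [0, [0, -0.08, 0], [0, 0, 0]]
    - [0, [0, -0.1, 0], [0, 0, 0]]
    - [0, [0, -0.12, 0], [0, 0, 0]]
    - [0, [0, -0.14, 0], [0, 0, 0]]
    - [0, [0, -0.16, 0], [0, 0, 0]]
    - [0, [0, -0.18, 0], [0, 0, 0]]
    - [0, [0, -0.2, 0], [0, 0, 0]]
    - [0, [0, -0.22, 0], [0, 0, 0]]
    - [0, [0, -0.23, 0], [0, 0, 0]]

```text
t: 6.8
tcp_pos: [0.5802, -0.19, 0.0862]
tool_rot: [[0.996, 0.093, -0.002], [0.093, -0.996, -0.002], [-0.002, 0.001, -1.0]]
force: [2.6, -21.5, -9.3]
opening: 0.0
```

Call:
send_rows:
  moves:
    - [0, [0, -0.01, 0], [0, 0, 0]]
    - [0, [0, -0.02, 0], [0, 0, 0]]
    - [0, [0, -0.03, 0], [0, 0, 0]]
    - [0, [0, -0.04, 0], [0, 0, 0]]

```text
t: 7.2
tcp_pos: [0.5802, -0.19, 0.0865]
tool_rot: [[0.996, 0.092, 0.001], [0.092, -0.996, -0.015], [0.0, 0.015, -1.0]]
force: [4.6, -36.9, -15.1]
opening: -0.001
```

Call:
send_rows:
  moves:
    - [0, [0, 0.1, 0], [0, 0, 0]]
    - [0, [0, 0.2, 0], [0, 0, 0]]
    - [0, [0, 0.2, -0.25], [0, 0, 0]]
    - [0, [0, 0.2, -0.5], [0, 0, 0]]
    - [0, [0, 0.2, -0.75], [0, 0, 0]]
    - [0, [0, 0.2, -1], [0, 0, 0]]
    - [0, [0, 0.2, -1], [0, 0, 0]]

```text
t: 7.9
tcp_pos: [0.5868, -0.228, 0.2967]
tool_rot: [[0.996, 0.093, 0.014], [0.093, -0.995, -0.021], [0.011, 0.022, -1.0]]
force: [-0.2, 0.4, 0.3]
opening: -0.0
```

```bash
python3 -c "
from h import *
rows([(30,110,340)])"
```

```text
t 7.9 tcp shaker mm [   4.1 -272.5  296.7] F [-0.2  0.4  0.3] open -0.0004376528167275952
(30, 110, 340) [0.1371, -1.9068, -0.2578] [0.0071, -0.0037, 0.0008]
```

Call:
send_rows:
  moves:
    - [0, [0, 0, -0.2], [0.007, -0.004, 0]]
    - [0, [0.03, -0.24, -0.24], [0.007, -0.004, 0.001]]
    - [0, [0.05, -0.48, -0.25], [0.007, -0.004, 0.001]]
    - [0, [0.07, -0.72, -0.25], [0.007, -0.004, 0.001]]
    - [0, [0.07, -0.97, -0.25], [0.007, -0.004, 0.001]]

```text
t: 8.4
tcp_pos: [0.5815, -0.0306, 0.3421]
tool_rot: [[0.996, 0.09, -0.002], [0.09, -0.996, 0.001], [-0.002, -0.001, -1.0]]
force: [0.7, -0.5, -0.5]
opening: 0.001
```

Call:
send_rows:
  moves:
    - [0, [0.03, -0.24, 0], [0, 0, 0]]
    - [0, [0.05, -0.48, 0], [0, 0, 0]]
    - [0, [0.07, -0.72, 0], [0, 0, 0]]
    - [0, [0.07, -0.96, 0], [0, 0, 0]]
    - [0, [0.07, -0.98, 0], [0, 0, 0]]
    - [0, [0.07, -0.98, 0], [0, 0, 0]]
    - [0, [0.07, -0.98, 0], [0, 0, 0]]

```text
t: 9.1
tcp_pos: [0.5778, 0.1652, 0.342]
tool_rot: [[0.996, 0.089, -0.003], [0.089, -0.996, 0.001], [-0.003, -0.001, -1.0]]
force: [0.3, -1.0, -0.1]
opening: 0.0
```

```bash
python3 -c "
from h import *
rows([(30,110,340)])
st=ctrl.read_state();w=capture('wrist');save(w,'w2.png')
np.savez('w2.npz',S=(cloud(w,st)-CEN)@RS*1e3,f=w['frame'])
"
```

```text
t 9.1 tcp shaker mm [ 30.7 120.  342. ] F [ 0.3 -1.  -0.1] open 0.00028576616177642777
(30, 110, 340) [-0.0035, 0.0498, 0.0098] [-0.0003, 0.0009, -0.0004]
```

View pics/w2.png

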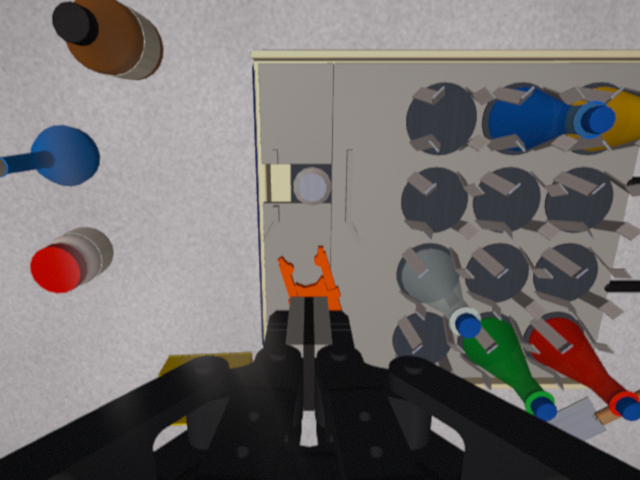

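The view shows the tray home: the stud (313,186) sits midway between the guide lips (u≈277 and 348) at the slot end. The clip mouth is at about (303,258), turned roughly 17° toward +y.

```bash
python3 -c "
from h import *
d=np.load('w2.npz');S=d['S'];f=d['f'].astype(int)
m=(S[...,2]>131)&(S[...,2]<142)&(abs(S[...,0]-50)<30)&(abs(S[...,1]-120)<30)
print('stud wrist',m.sum(),cv2.minEnclosingCircle(S[m][:,:2].astype(np.float32)))
for v in (165,180,195,210): print(v,[S[v,u].round(0).tolist() for u in (250,256,262,340,348,356)])
for n in('scene','side'):
    c=capture(n);W=(cloud(c)-CEN)@RS*1e3;g=c['frame'].astype(int)
    m=(W[...,2]>131)&(W[...,2]<142)&(abs(W[...,0]-50)<30)&(abs(W[...,1]-120)<30)
    print('stud',n,m.sum(),cv2.minEnclosingCircle(W[m][:,:2].astype(np.float32)))
    o=(g[...,0]>1.7*g[...,1])&(g[...,0]>70)&(W[...,2]>110)&(W[...,2]<145)&(W[...,1]>60)
    P=W[o];print(n,'clip',len(P),np.percentile(P,[1,50,99],axis=0).round(0).tolist())
    t=P[P[:,2]>126.5];print('tab',len(t),np.median(t,0).round(1),cv2.minAreaRect(t[:,:2].astype(np.float32)))
    np.save(n+'_clip.npy',P)
o=(f[...,0]>1.7*f[...,1])&(f[...,0]>60)&(S[...,2]>110)&(S[...,2]<145)&(abs(S[...,1]-120)<60)
P=S[o];np.save('wrist_clip.npy',P);print('wrist clip',len(P),np.percentile(P,[1,50,99],axis=0).round(0).tolist())
"
```

```text
stud wrist 1087 ((47.778079986572266, 117.59016418457031), 16.2636661529541)
165 [[52.0, 188.0, -1.0], [56.0, 176.0, 41.0], [62.0, 163.0, 102.0], [64.0, 93.0, 115.0], [65.0, 86.0, 123.0], [64.0, 79.0, 114.0]]
180 [[35.0, 189.0, 0.0], [40.0, 177.0, 37.0], [49.0, 164.0, 101.0], [51.0, 93.0, 115.0], [52.0, 86.0, 123.0], [50.0, 78.0, 114.0]]
195 [[17.0, 190.0, -2.0], [16.0, 183.0, -2.0], [35.0, 164.0, 102.0], [37.0, 92.0, 113.0], [39.0, 86.0, 124.0], [37.0, 78.0, 114.0]]
210 [[-1.0, 190.0, -1.0], [-1.0, 183.0, 1.0], [21.0, 164.0, 103.0], [23.0, 92.0, 113.0], [25.0, 86.0, 123.0], [23.0, 77.0, 114.0]]
stud scene 95 ((49.29991149902344, 117.53610229492188), 17.826879501342773)
scene clip 268 [[-105.0, 91.0, 116.0], [-61.0, 114.0, 124.0], [-15.0, 147.0, 135.0]]
tab 52 [-78.3 110.4 130.6] ((-52.265830993652344, 117.57023620605469), (70.89196014404297, 42.194332122802734), 13.618407249450684)
stud side 147 ((47.06895446777344, 120.14653015136719), 17.406517028808594)
side clip 511 [[-87.0, 93.0, 117.0], [-57.0, 119.0, 123.0], [-14.0, 148.0, 135.0]]
tab 68 [-80.2 115.8 132.6] ((-55.871986389160156, 120.37712860107422), (58.70703887939453, 40.46432876586914), 16.466808319091797)
wrist clip 1487 [[-71.0, 92.0, 117.0], [-47.0, 111.0, 122.0], [-11.0, 147.0, 124.0]]
```

Call:
send_rows:
  moves:
    - [0.75, [-0.24, 0, 0.05], [0, 0, 0]]
    - [0.75, [-0.48, 0, 0.15], [0, 0, 0]]
    - [0.75, [-0.7, 0.01, 0.3], [0, 0, 0]]
    - [0.75, [-0.75, 0.01, 0.41], [0, 0, 0]]
    - [0.75, [-0.75, 0.01, 0.41], [0, 0, 0]]
    - [0.75, [-0.75, 0.01, 0.41], [0, 0, 0]]

```text
t: 9.85
tcp_pos: [0.4297, 0.1487, 0.2616]
tool_rot: [[0.996, 0.086, -0.001], [0.086, -0.996, 0.001], [-0.001, -0.001, -1.0]]
force: [-0.1, -0.3, 0.2]
opening: 0.751
```

```bash
cat > clip.py <<'E'
from h import *
from scipy.optimize import minimize
def look(name):
    st=ctrl.read_state();w=capture('wrist');save(w,name);S=(cloud(w,st)-CEN)@RS*1e3;f=w['frame'].astype(int)
    o=(f[...,0]>1.7*f[...,1])&(f[...,0]>60)&(S[...,2]>112)&(S[...,2]<145)&(abs(S[...,1]-120)<70)&(S[...,0]>-150)
    P=S[o]; T=np.array(st['tool_rot']);L=((cloud(w,st)-st['tcp_pos'])@T)*1e3
    print('clip n',len(P),np.percentile(P,[1,50,99],axis=0).round(0).tolist())
    t=P[P[:,2]>128];r=cv2.minAreaRect(t[:,:2].astype(np.float32));print('tab',len(t),np.median(t,0).round(1),np.round(r[0],1),np.round(r[1],1),round(r[2],1))
    a=P[P[:,2]<=126]
    # fit extents: arms tip +22 (45 wide), rear tab -51 (44 wide), shoulder -31..-21 (50 wide)
    def mk(q,P):
        c,s=np.cos(q[2]),np.sin(q[2]);d=P[:,:2]-q[:2];return d@np.array([[c,-s],[s,c]])
    def cost(q):
        l=mk(q,P);x,y=l[:,0],np.abs(l[:,1])
        hw=np.where(x<-31,22,np.where(x<-21,25,22.5))
        out=np.maximum(y-hw,0)+np.maximum(x-22,0)+np.maximum(-51-x,0)
        bore=np.maximum(12-np.hypot(x,l[:,1]),0)+np.where(x>0,np.maximum(10-y,0),0)
        return np.mean(np.minimum(out+bore,6))+1e-4*q[2]**2
    b=min((minimize(cost,[x0,y0,g],method='Nelder-Mead',options=dict(xatol=.01,fatol=1e-5)) for x0 in(-45,-35) for y0 in(115,125) for g in(.1,.3)),key=lambda r:r.fun)
    print('bore',b.x[:2].round(1),'yaw',np.degrees(b.x[2]).round(1),'cost',round(b.fun,3))
    l=mk(b.x,P);print('ext',np.percentile(l,[1,99],axis=0).round(1).tolist())
    return st,w,S,L
E
python3 -c "
from clip import *
st,w,S,L=look('w3.png');rows([])
near=(L[...,2]<60)&(abs(L[...,1])<60)&(abs(L[...,0])<16)
print('finger tip z tool',np.nanpercentile(L[near][:,2],[90,99,99.9]).round(1),np.percentile(L[near&(L[...,2]>-25)][:,1],[1,99]) )
m=(S[...,2]>131)&(S[...,2]<142)&(abs(S[...,0]-50)<30)&(abs(S[...,1]-120)<30)
print('stud',m.sum(),cv2.minEnclosingCircle(S[m][:,:2].astype(np.float32)) if m.sum() else '')
"
```

```text
clip n 5656 [[-87.0, 91.0, 120.0], [-59.0, 113.0, 123.0], [-14.0, 146.0, 133.0]]
tab 691 [-81.2 109.  132.3] [-81.8 109.3] [ 7.4 43.5] 16.4
bore [-36.9 122.4] yaw 16.2 cost 0.004
ext [[-49.8, -22.4], [20.0, 22.3]]
t 9.9 tcp shaker mm [-117.3  117.   262.3] F [0.1 0.2 0.2] open 0.7493037723206587
finger tip z tool [-35.  -15.8 -11.6] [-44.69454311  44.15370933]
stud 0
```

View pics/w3.png

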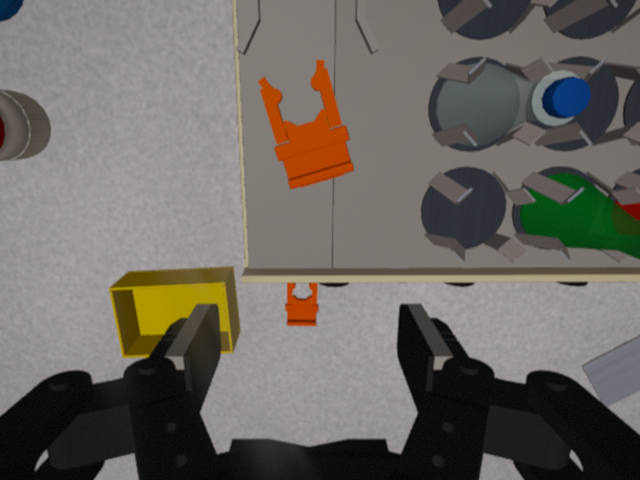

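The clip is clear in view, with its mouth at about (295,80) and its tab at (322,178). The fit gives bore (-37,122) mm and yaw 16° in the shaker frame. The small decoy is on the bench at (301,303).

```bash
python3 -c "
from h import *
rows([(-78.2,110.4,180),(-78.2,110.4,120),(-78.2,110.4,108)],16.2)"
```

```text
t 9.9 tcp shaker mm [-117.3  117.   262.3] F [0.1 0.2 0.2] open 0.7493037723206587
(-78.2, 110.4, 180) [0.1955, 0.0325, 0.4117] [-0.0003, -0.0002, -0.0914]
(-78.2, 110.4, 120) [0.1954, 0.0328, 0.7117] [-0.0003, -0.0002, -0.0914]
(-78.2, 110.4, 108) [0.1953, 0.0328, 0.7717] [-0.0003, -0.0002, -0.0914]
```

Call:
send_rows:
  moves:
    - [0.75, [0.1, 0.02, 0.1], [0, 0, -0.045]]
    - [0.75, [0.195, 0.033, 0.2], [0, 0, -0.0914]]
    - [0.75, [0.195, 0.033, 0.4], [0, 0, -0.0914]]
    - [0.75, [0.195, 0.033, 0.55], [0, 0, -0.0914]]
    - [0.75, [0.195, 0.033, 0.65], [0, 0, -0.0914]]
    - [0.75, [0.195, 0.033, 0.71], [0, 0, -0.0914]]
    - [0.75, [0.195, 0.033, 0.71], [0, 0, -0.0914]]
    - [0.75, [0.195, 0.033, 0.71], [0, 0, -0.0914]]

```text
t: 10.7
tcp_pos: [0.4717, 0.1457, 0.1216]
tool_rot: [[0.931, 0.365, 0.003], [0.365, -0.931, 0.001], [0.003, -0.0, -1.0]]
force: [0.1, -0.3, 0.4]
opening: 0.745
```

```bash
python3 -c "
from clip import *
st,w,S,L=look('w4.png');rows([(-78.2,110.4,108)],16.2)
f=w['frame'];
for u in range(150,500,10):
  c=[v for v in range(240,420) if abs(L[v,u,0])<16 and abs(L[v,u,1])>20 and L[v,u,2]<5]
  if c: print(u,c[0],L[c[0],u].round(0))
"
```

```text
clip n 18539 [[-86.0, 91.0, 118.0], [-58.0, 114.0, 123.0], [-14.0, 146.0, 133.0]]
tab 2353 [-80.4 109.5 132.2] [-81.3 109.3] [ 7.6 43.6] 16.1
bore [-35.9 122.5] yaw 16.2 cost 0.0
ext [[-49.4, -22.4], [19.5, 22.4]]
t 10.75 tcp shaker mm [-76.6 110.2 121.9] F [ 0.3  0.7 -0.6] open 0.7534954190341204
(-78.2, 110.4, 108) [-0.0078, -0.003, 0.0697] [0.0, -0.0011, -0.0001]
150 354 [  8. -45. -41.]
160 340 [  8. -45. -34.]
170 324 [  7. -46. -22.]
180 318 [  8. -43. -18.]
190 314 [ 12. -38. -23.]
200 303 [ 11. -37. -14.]
210 303 [ 12. -34. -15.]
220 333 [ -3. -32. -10.]
250 278 [ 15. -22.  -1.]
370 276 [16. 23. -0.]
400 304 [ 10.  32. -12.]
410 303 [ 11.  35. -14.]
420 303 [ 11.  38. -14.]
430 317 [  7.  41. -17.]
440 320 [  8.  44. -19.]
450 329 [  7.  46. -25.]
460 343 [  7.  46. -34.]
470 357 [ 13.  41. -52.]
480 360 [ 13.  44. -53.]
490 367 [ 12.  46. -54.]
```

View pics/w4.png

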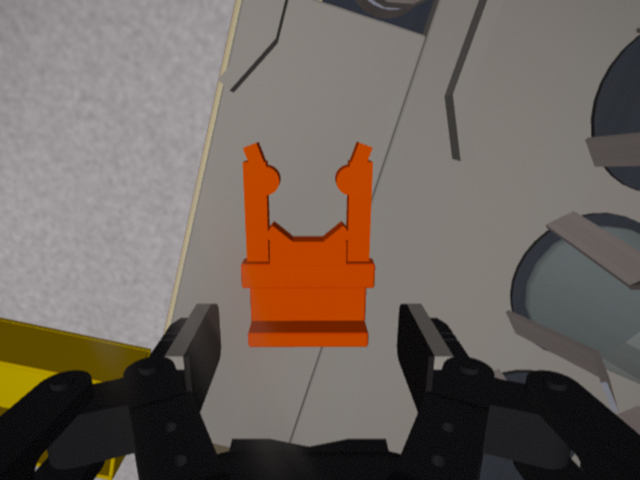

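The clip is centred between the pads: tab at (308,337), pads at u≈215 and 402. I'll lower and grip.

Call:
send_rows:
  moves:
    - [0.75, [-0.004, 0, 0.03], [0, 0, 0]]
    - [0.75, [-0.004, 0, 0.06], [0, 0, 0]]
    - [0.75, [-0.004, 0, 0.064], [0, 0, 0]]
    - [0.5, [-0.004, 0, 0.064], [0, 0, 0]]
    - [0.45, [-0.004, 0, 0.064], [0, 0, 0]]
    - [0.4, [-0.004, 0, 0.064], [0, 0, 0]]
    - [0.4, [-0.004, 0, 0.064], [0, 0, 0]]
    - [0.4, [-0.004, 0, 0.064], [0, 0, 0]]

```text
t: 11.55
tcp_pos: [0.4714, 0.1456, 0.1095]
tool_rot: [[0.931, 0.365, 0.004], [0.365, -0.931, 0.001], [0.004, 0.0, -1.0]]
force: [-1.4, 0.1, 3.4]
opening: 0.497
```

```bash
python3 -c "
from clip import *
st,w,S,L=look('w5.png');rows([(-77,117.6,109),(-60,117.6,109)],0)
"
```

```text
clip n 21754 [[-85.0, 91.0, 118.0], [-58.0, 114.0, 123.0], [-13.0, 146.0, 133.0]]
tab 2727 [-79.8 109.5 132.2] [-75.9 110.5] [21.1 42.6] 16.8
bore [-35.5 122.4] yaw 16.3 cost 0.002
ext [[-49.2, -22.5], [19.5, 22.4]]
t 11.6 tcp shaker mm [-77.  110.  109.5] F [-0.2 -0.1  3.8] open 0.49211851553823877
(-77, 117.6, 109) [0.0107, -0.0362, 0.0025] [-0.0001, -0.0013, 0.09]
(-60, 117.6, 109) [0.0924, -0.0125, 0.0028] [-0.0001, -0.0013, 0.09]
```

Call:
send_rows:
  moves:
    - [0.4, [0.005, -0.018, 0], [0, 0, 0.045]]
    - [0.4, [0.011, -0.036, 0], [0, 0, 0.09]]
    - [0.4, [0.05, -0.025, 0], [0, 0, 0.09]]
    - [0.4, [0.092, -0.0125, 0], [0, 0, 0.09]]
    - [0.4, [0.092, -0.0125, 0], [0, 0, 0.09]]
    - [0.4, [0.092, -0.0125, 0], [0, 0, 0.09]]

```text
t: 12.2
tcp_pos: [0.4882, 0.1545, 0.1095]
tool_rot: [[0.996, 0.091, 0.005], [0.091, -0.996, 0.001], [0.005, -0.001, -1.0]]
force: [1.7, -0.8, 1.7]
opening: 0.496
```

```bash
python3 -c "
from clip import *
st,w,S,L=look('w6.png')
m=(S[...,2]>131)&(S[...,2]<142)&(abs(S[...,0]-50)<30)&(abs(S[...,1]-120)<30)
print('stud',m.sum(),cv2.minEnclosingCircle(S[m][:,:2].astype(np.float32)) if m.sum() else '')
m=(S[...,2]>119)&(S[...,2]<127)&(S[...,0]>15)&(S[...,0]<60)
for lo,hi in((80,95),(140,155)):
  q=S[m&(S[...,1]>lo)&(S[...,1]<hi)]; print('lip',len(q),np.percentile(q,[5,50,95],axis=0).round(1).tolist() if len(q) else '')
rows([(-20,117.6,109)],0)
"
```

```text
clip n 21709 [[-66.0, 95.0, 118.0], [-40.0, 118.0, 123.0], [3.0, 140.0, 133.0]]
tab 2730 [-62.1 117.4 132.2] [-58.6 117.6] [20.8 42.7] 0.1
bore [-16.3 117.8] yaw 0.2 cost 0.002
ext [[-49.3, -22.5], [19.6, 22.4]]
stud 4095 ((43.08734893798828, 117.36847686767578), 15.649703025817871)
lip 2268 [[16.7, 82.6, 120.4], [30.9, 85.3, 123.4], [43.8, 87.4, 124.5]]
lip 956 [[15.8, 147.3, 120.3], [22.0, 149.3, 123.5], [27.9, 152.0, 124.6]]
t 12.25 tcp shaker mm [-59.8 117.4 109.5] F [0.3 0.5 1.4] open 0.49653684442555057
(-20, 117.6, 109) [0.1988, -0.0007, 0.0035] [-0.0003, -0.0014, 0.0001]
```

View pics/w6.png

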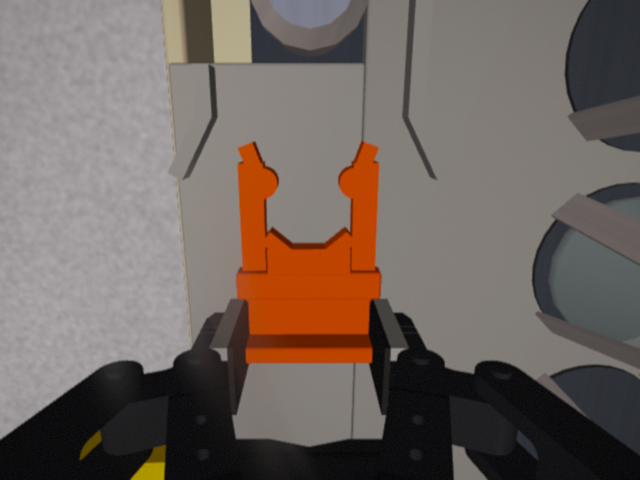

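The clip is straight (yaw 0.2°) and centred on the lips, with the stud at (310,15). I'll advance it into the lead-in while still gripped.

Call:
send_rows:
  moves:
    - [0.4, [0.05, 0, 0], [0, 0, 0]]
    - [0.4, [0.1, 0, 0], [0, 0, 0]]
    - [0.4, [0.15, 0, 0], [0, 0, 0]]
    - [0.4, [0.18, 0, 0], [0, 0, 0]]
    - [0.4, [0.185, 0, 0], [0, 0, 0]]
    - [0.4, [0.185, 0, 0], [0, 0, 0]]

```text
t: 12.85
tcp_pos: [0.525, 0.1578, 0.1095]
tool_rot: [[0.996, 0.091, 0.004], [0.091, -0.996, 0.001], [0.004, -0.001, -1.0]]
force: [1.0, -0.3, -0.0]
opening: 0.488
```

```bash
python3 -c "
from clip import *
st,w,S,L=look('w7.png')
rows([(-100,117.5,180)],0)
"
```

```text
clip n 21681 [[-28.0, 95.0, 118.0], [-3.0, 118.0, 123.0], [40.0, 140.0, 133.0]]
tab 2737 [-25.1 117.4 132.2] [-21.7 117.6] [19.  42.7] 0.9
bore [ 20.7 117.8] yaw -0.0 cost 0.002
ext [[-49.2, -22.5], [19.5, 22.4]]
t 12.9 tcp shaker mm [-22.8 117.5 109.6] F [-0.  -0.2  0.1] open 0.49244601107355257
(-100, 117.5, 180) [-0.3846, -0.0006, -0.3538] [-0.0003, -0.0014, 0.0001]
```

Call:
send_rows:
  moves:
    - [0.6, [0, 0, 0], [0, 0, 0]]
    - [0.62, [0, 0, 0], [0, 0, 0]]
    - [0.62, [0, 0, -0.1], [0, 0, 0]]
    - [0.62, [0, 0, -0.25], [0, 0, 0]]
    - [0, [-0.15, 0, -0.25], [0, 0, 0]]
    - [0, [-0.25, 0, -0.25], [0, 0, 0]]
    - [0, [-0.25, 0, -0.25], [0, 0, 0]]
    - [0, [-0.25, 0, -0.25], [0, 0, 0]]
    - [0, [-0.25, 0, -0.25], [0, 0, 0]]
    - [0, [-0.25, 0, -0.1], [0, 0, 0]]
    - [0, [-0.25, 0, 0.005], [0, 0, 0]]
    - [0, [-0.25, 0, 0.005], [0, 0, 0]]

```text
t: 14.1
tcp_pos: [0.4763, 0.1534, 0.1099]
tool_rot: [[0.996, 0.091, 0.005], [0.091, -0.996, 0.001], [0.005, -0.001, -1.0]]
force: [-6.8, -0.7, 17.2]
opening: 0.0
```

```bash
python3 -c "
from clip import *
st,w,S,L=look('w8.png')
rows([(-45,117.5,109.5),(-14.7,117.5,109.5)],0)
"
```

```text
clip n 25349 [[-30.0, 95.0, 119.0], [-4.0, 118.0, 123.0], [33.0, 140.0, 133.0]]
tab 3121 [-26.6 117.4 132.3] [-27.4 117.6] [ 7.6 43.8] 0.0
bore [ 19.5 117.8] yaw 0.4 cost 0.002
ext [[-49.2, -22.4], [13.2, 22.5]]
t 14.15 tcp shaker mm [-71.5 117.3 109.9] F [-5.  -0.9 13.6] open -0.0023580763419102767
(-45, 117.5, 109.5) [0.1323, -0.0007, 0.0025] [-0.0002, -0.0016, 0.0001]
(-14.7, 117.5, 109.5) [0.2838, -0.0007, 0.0032] [-0.0002, -0.0016, 0.0001]
```

The closed tips touch the tray at TCP z≈110, with 14–17 N of reaction. I'll raise 5 mm and push the tab.

Call:
send_rows:
  moves:
    - [0, [0, 0, -0.026], [0, 0, 0]]
    - [0, [0.07, 0, -0.026], [0, 0, 0]]
    - [0, [0.12, 0, -0.026], [0, 0, 0]]
    - [0, [0.14, 0, -0.026], [0, 0, 0]]
    - [0, [0.155, 0, -0.026], [0, 0, 0]]
    - [0, [0.17, 0, -0.026], [0, 0, 0]]
    - [0, [0.185, 0, -0.026], [0, 0, 0]]
    - [0, [0.2, 0, -0.026], [0, 0, 0]]

```text
t: 14.95
tcp_pos: [0.5161, 0.157, 0.1152]
tool_rot: [[0.996, 0.091, 0.005], [0.091, -0.996, 0.001], [0.005, -0.001, -1.0]]
force: [-1.1, 0.5, 0.1]
opening: -0.001
```

```bash
python3 -c "
from clip import *
st,w,S,L=look('w9.png')
rows([(-14.7,117.5,115)],0)
"
```

```text
clip n 20493 [[-19.0, 95.0, 119.0], [6.0, 117.0, 123.0], [49.0, 140.0, 133.0]]
tab 2628 [-15.9 117.7 132.2] [ 12.8 120.2] [69.7 43.8] 4.8
bore [ 30.2 117.4] yaw -0.5 cost 0.0
ext [[-49.3, -22.4], [19.3, 22.4]]
t 15.0 tcp shaker mm [-31.2 117.3 115.2] F [ 0.4  0.2 -0. ] open -0.0010292322484548161
(-14.7, 117.5, 115) [0.0827, -0.0008, 0.0015] [-0.0002, -0.0015, 0.0001]
```

Call:
send_rows:
  moves:
    - [0, [0.012, 0, 0], [0, 0, 0]]
    - [0, [0.024, 0, 0], [0, 0, 0]]
    - [0, [0.036, 0, 0], [0, 0, 0]]
    - [0, [0.048, 0, 0], [0, 0, 0]]
    - [0, [0.06, 0, 0], [0, 0, 0]]
    - [0, [0.07, 0, 0], [0, 0, 0]]
    - [0, [0.08, 0, 0], [0, 0, 0]]
    - [0, [0.08, 0, 0], [0, 0, 0]]

```text
t: 15.8
tcp_pos: [0.5331, 0.1584, 0.1156]
tool_rot: [[0.996, 0.091, 0.006], [0.091, -0.996, 0.001], [0.006, -0.001, -1.0]]
force: [0.2, 0.3, 0.2]
opening: 0.004
```

```bash
python3 -c "
from clip import *
st,w,S,L=look('w10.png')
rows([(-14.7,117.5,115)],0)
"
```

```text
clip n 18678 [[-2.0, 95.0, 120.0], [20.0, 118.0, 123.0], [67.0, 140.0, 133.0]]
tab 2677 [  1.2 117.3 132.3] [ 27.6 118.8] [62.5 43.8] 2.5
bore [ 37.6 136.5] yaw 47.1 cost 1.135
ext [[-52.6, -46.1], [18.7, 26.7]]
t 15.85 tcp shaker mm [-14.6 117.3 115.6] F [-0.1  0.3  0.2] open 0.0030239780126178517
(-14.7, 117.5, 115) [-0.0006, -0.0011, 0.0029] [-0.0002, -0.0019, 0.0001]
```

Call:
send_rows:
  moves:
    - [0, [0.006, 0, 0], [0, 0, 0]]
    - [0, [0.012, 0, 0], [0, 0, 0]]
    - [0, [0.015, 0, 0], [0, 0, 0]]
    - [0, [0.015, 0, 0], [0, 0, 0]]

```text
t: 16.25
tcp_pos: [0.5342, 0.1587, 0.1152]
tool_rot: [[0.996, 0.091, 0.002], [0.091, -0.996, 0.001], [0.002, -0.0, -1.0]]
force: [-6.8, -2.1, 4.2]
opening: 0.002
```

```bash
python3 -c "
from clip import *
st,w,S,L=look('w11.png')
rows([])
"
```

```text
clip n 18617 [[-1.0, 95.0, 120.0], [21.0, 118.0, 123.0], [68.0, 140.0, 133.0]]
tab 2687 [  2.2 117.4 132.3] [ 27.8 119.6] [61.8 43.7] 4.3
bore [ 38.5 136.4] yaw 46.9 cost 1.154
ext [[-52.4, -46.2], [19.0, 26.7]]
t 16.3 tcp shaker mm [-13.3 117.4 115.2] F [-6.5 -0.4  5. ] open -0.0015487313563749797
```

Call:
send_rows:
  moves:
    - [0, [0.012, 0, 0], [0, 0, 0]]
    - [0, [0.024, 0, 0], [0, 0, 0]]
    - [0, [0.024, 0, 0], [0, 0, 0]]

```text
t: 16.6
tcp_pos: [0.5343, 0.1588, 0.114]
tool_rot: [[0.996, 0.092, -0.009], [0.092, -0.996, -0.001], [-0.009, -0.0, -1.0]]
force: [-16.5, -2.5, 8.6]
opening: 0.001
```

Call:
send_rows:
  moves:
    - [0, [-0.1, 0, 0], [0, 0, 0]]
    - [0, [-0.3, 0, 0], [0, 0, 0]]
    - [0, [-0.35, 0, -0.25], [0, 0, 0]]
    - [0, [-0.4, 0, -0.5], [0, 0, 0]]
    - [0, [-0.5, 0, -0.7], [0, 0, 0]]
    - [0, [-0.5, 0, -0.7], [0, 0, 0]]
    - [0, [-0.5, 0, -0.7], [0, 0, 0]]

```text
t: 17.3
tcp_pos: [0.4368, 0.1499, 0.2564]
tool_rot: [[0.996, 0.092, -0.005], [0.092, -0.996, -0.0], [-0.005, -0.0, -1.0]]
force: [-0.6, 0.5, 0.2]
opening: -0.002
```

```bash
python3 -c "
from clip import *
st,w,S,L=look('w12.png');rows([])
m=(S[...,2]>133.5)&(S[...,2]<142)&(abs(S[...,0]-50)<25)&(abs(S[...,1]-120)<25)
print('stud',m.sum(),cv2.minEnclosingCircle(S[m][:,:2].astype(np.float32)) if m.sum() else '')
b=capture('side');s=capture('scene')
for c in(s,b):
  W=(cloud(c)-CEN)@RS*1e3
  m=(c['frame'].max(-1)<50)&(W[...,2]>105)&(W[...,2]<125)&(W[...,1]<-190)&(W[...,1]>-300)&(abs(W[...,0])<35)
  print('bar',m.sum(),np.median(W[m],0).round(0))
cv2.imwrite('pics/z.png',np.hstack([cv2.resize(w['frame'][0:240,160:480,::-1],(480,360)),cv2.resize(b['frame'][240:320,260:340,::-1],(320,360),interpolation=3)]))
"
```

```text
clip n 4440 [[-3.0, 94.0, 117.0], [14.0, 118.0, 123.0], [29.0, 141.0, 134.0]]
tab 951 [  0.5 117.7 132.2] [  0.4 117.5] [ 7.5 43.3] 0.3
bore [ 46.5 116.4] yaw -2.3 cost 0.002
ext [[-49.7, -23.0], [-17.6, 23.8]]
t 17.35 tcp shaker mm [-111.8  117.4  254.8] F [ 0.4 -0.  -0.7] open -0.0022463899700052225
stud 0 
bar 74 [   1. -214.  117.]
bar 32 [   1. -210.  116.]
```

View pics/z.png

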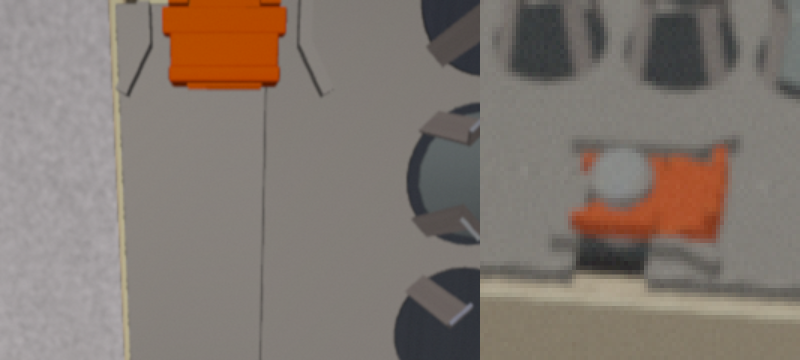

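The side view shows the clip seated square under the stud head (620,177), between the lips. The handle bar is at y≈-212 mm, the home position. The clip's tab places its bore at x≈48.4 mm against the stud's 47.8 mm, so I'm handing in.

```bash
python3 -c "
from h import *
print(ticket.job_done())"
```

```text
the job is handed in; nothing more can be done
None
```

I slid the tray home, pushed the middle-sized clip onto the stud neck, withdrew the arm and handed the job in at about 17.5 s. No verdict came back.

**Tray:** I pushed it in by the handle until it hit a hard stop at about 37 N. Afterwards the handle bar measured y = −214 and −210 mm from the two cameras, against −212 mm expected when home. The stud also sat midway between the guide lips.

**Clip:** I gripped it by the tail, squared it up, fed it into the lips, then pushed the tab with closed fingers. The push force fell to about zero once the arms passed the neck. It then stopped firmly, with no further travel at about 16 N. Its bore works out about 0.6 mm from the stud axis, taken from the push tab. The side picture shows it square under the head. The outline fit gave x = 46.5 mm and a yaw of −2.3°, but part of the clip was out of that view, so I trusted the tab.

**What disagreed or went wrong:**
- **Fingertips:** they appeared about 5–10 mm behind the reported TCP, not 17 mm ahead as stated. My first push therefore passed just over the handle bar without contact.
- **Tray contact:** the closed fingertips briefly pressed on the tray top at about 17 N before I raised them.

I saw no contact with the flasks or the other bench items, but I did not check their positions again at the end.

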